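Draw the spent filter cassette and show its label to the code reader

ROBOT

A 7-joint arm with a two-finger parallel gripper is mounted at the origin on the work surface. World frame = base frame: x ahead of the robot, y to its left, z up, the work surface at z = 0. Lengths are in m, angles in rad, forces in N, time in s.
With the tool pointing down it reaches from about 0.425 to 0.925 m from the base axis. Payload 6.8 kg.
Tool frame: the origin (TCP) lies on the centre line of the jaws, within the pads' length; the fingertips stand 14 mm ahead of it and the grasp point (between the pads) lies 5 mm behind it; z points along the fingers, y is the line along which they close (so a half turn about z gives the same grasp; the last joint's range is limited). The gripper opens to 85 mm and grips with 20 to 120 N. Pads are 22 mm wide; open, the fingers measure 114 mm over their backs; the gripper's body (76 mm by 85 mm) begins 54 mm behind the grasp point. The pads swing forward as they close: fully open they stand 13 mm farther back than shut.
Start: joints at [-1.433, 0.477, 0.022, 1.555, -0.011, 1.109, -0.083], TCP at [0.164, 0.655, 0.245] pointing down, gripper open.
Joint ranges: [-2.96, 2.96], [-0.34, 2.1], [-1.41, 1.46], [0.24, 2.44], [-1.37, 4.51], [0.17, 1.92], [-2.96, 2.96]. Speed limits (rad/s): [2.39, 2.39, 3.14, 3.14, 3.14, 3.14, 3.14].

INTERFACE

Orientations are given as a 3x3 rotation matrix whose columns are the frame's x, y, z axes.
In Python, from cell import robot, optics, order, finder gives the robot as it stands.
- The arm moves only by the tool move_arm, never from a script. Its argument "increments" is a list of rows, each an object of numbers: "wx", "wy", "wz": the turn, a rotation vector about the world's x, y, z in degrees; "x", "y", "z": the shift along the world's x, y, z in cm; "gripper": the closure, from 0 (fully open) to 1 (shut). A call has 1 to 12 rows; each row is the pose to reach, as a shift and turn from the pose commanded when the call began; what a row does not reach only later rows make up. A row lasts 1/10 s, in which the tool goes at most 50 mm and 8.59 degrees, less where a joint would pass 70% of its speed; a pose out of reach is approached as far as the arm can. A call with a gripper value outside its range is refused whole. The fingers move at their own pace and stop on an object; "newtons" is the grip in N (left out, the last holds). Time passes only in rows, so rows that repeat a pose let the fingers close. It gives the time, the measured TCP pose, the force, the opening and the grip force at its end, in the units of the state.
- robot.get_state(): the state, without advancing time (a new reading comes with each control period).
- optics.snapshot(name): name is "side" or "top"; returns a dict with "frame" (420x560x3 uint8, blue, green, red), "z_map" (420x560 float32, m along the optical axis (not along the pixel's ray), 0 where there is no reading), "fx", "fy", "cx", "cy" (pixels), "k1" (the pictures are not rectified: a ray, as slopes to the right and down, at radius r is drawn at 1 + k1 r^2 times it, then the intrinsics apply), "R" (3x3) and "t" (3): a world point X has camera coordinates R X + t. Camera axes: x right, y down, z forward; pixel columns grow to the right and rows downward; lengths in m; the calibration is good to about 2 mm. A picture is of the moment at which its call begins.
- order.hand_in(): hands the job in; it is judged then, once.
Trained networks look in a picture, given as the dict that the camera call returned (one of the last four; its "shot" number tells which), for a name from the list of things; names that differ only in an ending like _2 or _b are one class to them, and where a whole thing is asked for, a point or a joint stands for the part that bears it (a point fixed in the world has none). Each returns a list of dicts, best first, with "conf" (0 to 1); they miss things now and then, are a little off and sometimes report something else, mostly with a low value. They report only what shows in the picture. A call takes as long as a camera call. They do not tell look-alikes from the thing itself.
- finder.spot_in(picture, thing): "point" ([x, y, z] in m, in world coordinates, good to about 4 mm: the middle of the surface that is visible of it).
- finder.regions_of(picture, thing): "region" (420x560 bool, what is visible of it).
- finder.mark_of(picture, thing): "point" ([x, y, z] in m, in world coordinates, good to about 4 mm: a listed point, or the origin of a listed thing).
The state is a dict: "time": time; "joints": joint angles; "dq": joint speeds; "joint_efforts": joint torques, N m; "tcp_pos": TCP position; "orientation": TCP orientation; "contact_force": force on the tool from outside, world axes, zero at the start; "wrist_torque": the same for the moment, N m; "grip_width": opening from 0.0 (shut) to 1.0 (fully open); "gripper_force": force on a finger pad.
Only numpy, scipy, OpenCV 4.12 (cv2) and the standard library are available. Lean on these libraries where they do the work, as an engineer would, in place of code of your own. Each camera call takes 0.05 s, during which the arm holds its last target. There are 200 camera calls.

TASK

Book out the spent filter: fold the air cleaner's top flap open until it stands upright or leans back, and draw the cassette with the orange tab up out of its slot, leaving the blue-tabbed one in place. Show its code label to the reader: upright, square in front of the window and about 80 mm from it. Finish while still holding it there, still and touching nothing else, with the flap left open and the other things on the bench undisturbed.

Things in the scene. Friction and masses are not known exactly. Their poses are not given: they have to be found in the camera images.
- cleaner: Bench air cleaner: fixed white box 270 (x) x 280 (y) x 145 mm high, screen side facing -x. Origin: centre of underside, on the table. Top well, x -83..+75, y -58..+58 mm, under a grey flap. In it two upright cassettes, broadside across x, in guide slots at x = -35 and +20 mm (either order, 2 mm play), on a floor 18 mm up; tab tops 16 mm below the housing top, free space around the tabs.
- flap (a joint): Angle of the grey cover flap: 0 shut, grows as it opens, 1.571 upright, 1.75 its stop (leaning back). Hinged on its far (+x) edge: the free edge rises on the robot's side and folds away from the robot. Stiff friction hinge: it stays where it is left; about 3 N at the bar moves it. Starts shut or up to 0.15 ajar.
- flap_hinge (a point): Middle of the hinge line, which runs along its y; in the cleaner's frame at x = +83 mm, 149 mm high. Axes turn with the flap: x from free edge to hinge, z out of the outer face. The flap is 150 mm wide, 4 mm thick and reaches 175 mm from the hinge along its own -x.
- flap_bar (a point): Middle of the flap's pull bar: black, round, 10 mm thick, parallel to the hinge, 62 mm clear between end posts. In the flap's frame 158 mm from the hinge (-x) and 34 mm out (z), 28 mm free gap to the flap face, 17 mm short of the free edge. 183 mm above the table when shut. Pinch it from above, fingers closing across it; it turns in the fingers as the flap swings. Axes as the flap's.
- cassette: Spent filter cassette with the ORANGE tab: stiff grey frame, white pleats, 16 mm thick (x), 110 wide (y), 85 high, about 0.15 kg. Mid-top pull tab 10 mm thick (x), 36 wide (y), 26 high; 111 mm overall. Origin: centre of underside; x is the broad side's normal, z up. White code label in the middle of the +x face (away from the robot as it stands in the cleaner).
- tab (a point): Centre of the top of the orange tab, 111 mm above the cassette's underside; axes as the cassette's. Pinch the tab from above across its 10 mm thickness (x); the frame's shoulders lie 26 mm lower.
- label (a point): Centre of the white code label (48 x 34 mm) on the cassette's +x face, 8 mm from its mid-plane, 42.5 mm above its underside; axes as the cassette's (x points out of the label).
- carbon: Carbon-filter cassette, same shape and size but with a BLUE tab, in the other slot. It stays in place. Origin: centre of its underside.
- reader: Fixed code reader: black head 62 mm wide, 52 high with an orange band, on a 189 mm high aluminium post on a dark base plate (x -30..+100, y -55..+55 mm, 10 mm thick). The window faces its own -x, the robot's side. Origin: on the table, 20 mm in front of the window plane; z up.
- window (a point): Centre of the reader's window, 125 mm above the table, at x = +20 mm in the reader's frame; axes as the reader's: it looks along -x.
- driver: Electric screwdriver, blue and black, 220 mm long, 46 mm high, lying flat. Bystander, leave it alone. Origin: centre of its underside.
- tape: Roll of yellow tape, 90 mm across, 24 mm high, lying flat. Bystander, leave it alone. Origin: centre of its underside.
- spray: White bottle of cleaner with red cap, 60 mm across, 160 mm high. Bystander, leave it alone. Origin: centre of its underside.
- carton: Brown carton, 70 x 140 x 105 mm high. Bystander, leave it alone. Origin: centre of its underside.
- jar: Clear jar with black lid, 64 mm across, 75 mm high. Bystander, leave it alone. Origin: centre of its underside.
Not all that is in view belongs to the job. Leave any pink or turquoise look-alike of the reader alone.

How it is judged:
By the outcome, as a careful person would: the job done as asked, in the order asked, and still so for the second after the job is handed in, while the arm keeps its last pose, push and grip.
It also fails if it takes over 61 s, if anything falls off the work surface, if the arm or the gripper's body presses on something with over 40 N, if the wrist force passes 120 N, or if a joint passes its speed limit or range.

## Working session

There is one attempt and no reset: what is moved stays moved. The work goes in short steps, Python scripts to look and compute and a tool call to move; the robot and the scene stay as the last step left them, time stands still between calls to the robot, and variables do not carry over. Pictures are saved under pics/ and viewed, at most 10 in all, crops included, and the job is handed in when it is done.

Besides the shell and the picture viewer there is one more tool, called after ">>>" in YAML: its name, and indented under it one key for each argument. move_arm: Moves the arm, as the interface text tells. Its arguments: {"type":"object","properties":{"increments":{"type":"array","items":{"type":"object","properties":{"wx":{"type":"number"},"wy":{"type":"number"},"wz":{"type":"number"},"x":{"type":"number"},"y":{"type":"number"},"z":{"type":"number"},"gripper":{"type":"number"}}}},"newtons":{"type":"number"}},"required":["increments"]}

```bash
mkdir -p pics; ls
cat > h.py <<'E'
import numpy as np, cv2
from cell import robot, optics, order, finder
def rays(p,uv):
    uv=np.atleast_2d(uv).astype(float)
    K=np.array([[p['fx'],0,p['cx']],[0,p['fy'],p['cy']],[0,0,1]])
    d=np.array([p['k1'],0,0,0,0.])
    return cv2.undistortPoints(uv[:,None],K,d)[:,0]
def world(p,uv,z=None):
    uv=np.atleast_2d(uv); r=rays(p,uv)
    if z is None: z=np.array([p['z_map'][int(v),int(u)] for u,v in uv])
    c=np.c_[r,np.ones(len(r))]*np.reshape(z,(-1,1))
    return (c-p['t'])@np.asarray(p['R'])
def pix(p,X):
    c=np.atleast_2d(X)@np.asarray(p['R']).T+p['t']; s=c[:,:2]/c[:,2:]
    s=s*(1+p['k1']*(s**2).sum(1,keepdims=True))
    return s*[p['fx'],p['fy']]+[p['cx'],p['cy']]
def region_pts(p,m):
    v,u=np.nonzero(m&(p['z_map']>0)); return world(p,np.c_[u,v],p['z_map'][v,u])
E
python3 - <<'E'
from h import *
for n in ('side','top'):
    p=optics.snapshot(n); cv2.imwrite(f'pics/{n}0.png',p['frame'])
    print(n,'cam',-np.array(p['R']).T@p['t'])
    for t in ['cleaner','flap_hinge','flap_bar','reader','window','tab','carbon','driver','tape','spray','carton','jar']:
        print(t,[(round(d['conf'],2),np.round(d['point'],3).tolist(),pix(p,d['point'])[0].round().tolist()) for d in finder.mark_of(p,t)[:3]])
s=robot.get_state();print(s['time'],s['tcp_pos'],s['orientation'],s['grip_width'])
E
```

```text
pics
side cam [-0.35806817 -1.16963852  1.01728616]
cleaner []
flap_hinge [(0.69, [0.637, -0.192, 0.149], [352.0, 206.0])]
flap_bar [(0.9, [0.484, -0.169, 0.201], [311.0, 204.0])]
reader [(0.71, [0.288, 0.111, 0.001], [214.0, 234.0]), (0.67, [0.553, -0.565, -0.0], [415.0, 319.0]), (0.62, [0.551, 0.194, -0.0], [263.0, 202.0])]
window [(0.89, [0.396, 0.34, 0.124], [207.0, 169.0]), (0.71, [0.577, 0.198, 0.131], [268.0, 169.0]), (0.64, [0.306, 0.11, 0.126], [216.0, 203.0])]
tab []
carbon [(0.67, [0.631, 0.451, -0.0], [245.0, 170.0])]
driver [(0.59, [0.639, -0.197, 0.147], [353.0, 207.0])]
tape [(0.82, [0.58, -0.475, -0.002], [398.0, 297.0])]
spray [(0.85, [0.632, 0.45, -0.002], [246.0, 170.0])]
carton [(0.67, [0.451, -0.46, -0.002], [363.0, 312.0])]
jar [(0.57, [0.552, -0.562, -0.0], [414.0, 318.0]), (0.48, [0.451, -0.46, -0.002], [363.0, 312.0])]
top cam [ 0.21284604 -0.05520411  1.23859501]
cleaner [(0.27, [0.551, -0.563, 0.003], [445.0, 198.0])]
flap_hinge [(0.96, [0.637, -0.201, 0.153], [335.0, 154.0])]
flap_bar [(0.76, [0.488, -0.173, 0.199], [328.0, 202.0])]
reader [(0.77, [0.381, 0.337, -0.001], [154.0, 254.0]), (0.74, [0.556, 0.19, 0.001], [204.0, 198.0]), (0.62, [0.285, 0.113, -0.003], [227.0, 286.0])]
window [(0.96, [0.574, 0.201, 0.126], [192.0, 180.0]), (0.91, [0.305, 0.115, 0.121], [220.0, 276.0])]
tab []
carbon []
driver [(0.97, [0.442, 0.483, -0.001], [110.0, 234.0])]
tape [(0.77, [0.583, -0.477, -0.001], [417.0, 188.0])]
spray [(0.58, [0.632, 0.45, -0.0], [124.0, 176.0])]
carton [(0.68, [0.452, -0.456, 0.002], [414.0, 229.0]), (0.42, [0.632, 0.449, -0.0], [125.0, 176.0])]
jar [(0.73, [0.553, -0.562, 0.004], [444.0, 197.0])]
1.3 [0.16422526 0.65471759 0.24531902] [[-9.69943597e-01  2.43329853e-01 -3.13830832e-05]
 [ 2.43329853e-01  9.69943598e-01  8.20287821e-06]
 [ 3.24358257e-05  3.19888197e-07 -9.99999999e-01]] 1.0000861384291033
```

Run:
```python
import cv2
a=cv2.imread('pics/side0.png');b=cv2.imread('pics/top0.png')
cv2.imwrite('pics/s1.png',cv2.resize(a[100:380,140:500],None,fx=2.1,fy=2.1,interpolation=2))
cv2.imwrite('pics/t1.png',cv2.resize(b[100:380,60:480],None,fx=1.9,fy=1.9,interpolation=2))
```

```text
(no output)
```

View pics/s1.png

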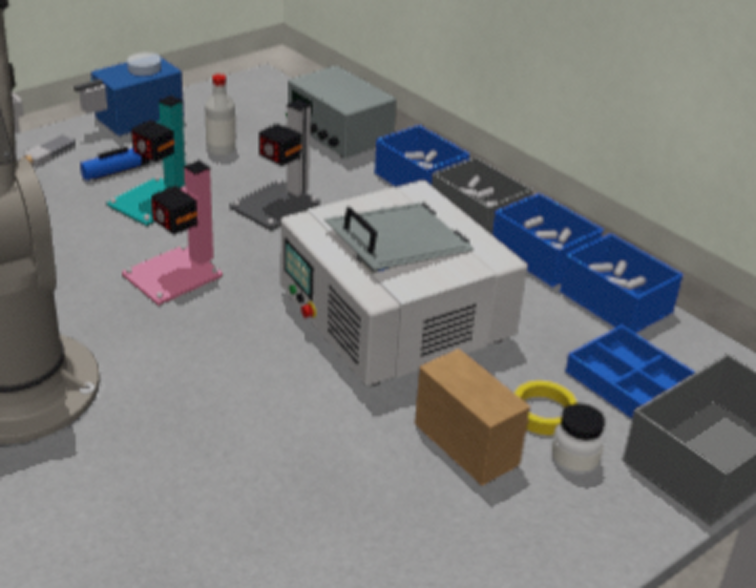

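View pics/t1.png

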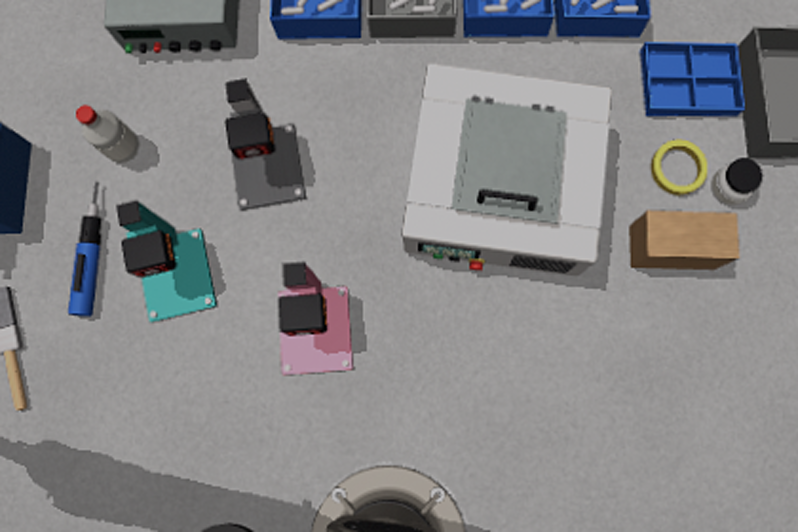

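Three readers in view: pink (side crop 180,240), turquoise (150,150) and the aluminium-post/dark-base one (280,155; top crop 250,140 → x≈0.555, y≈0.193). The dark-base one fits the description. Bar at top crop (507,200), flap slightly ajar. Now the yaws.

Run:
```python
from h import *
p=optics.snapshot('top'); q=optics.snapshot('side')
def cloud(p):
    v,u=np.nonzero(p['z_map']>0); return world(p,np.c_[u,v],p['z_map'][v,u]), p['frame'][v,u]
P,C=cloud(p);Q,D=cloud(q)
m=(abs(P[:,2]-.145)<.004)&(abs(P[:,0]-.57)<.25)&(abs(P[:,1]+.18)<.25)
r=cv2.minAreaRect(P[m,:2].astype(np.float32)); print('housing top',r,P[m,2].mean()); print(cv2.boxPoints(r).round(3).tolist())
# reader base plate: dark, near z 0.01
for A,CC,n in((P,C,'top'),(Q,D,'side')):
    near=np.hypot(A[:,0]-.56,A[:,1]-.19)<.14
    m=near&(A[:,2]<.02)&(A[:,2]>.004); r=cv2.minAreaRect(A[m,:2].astype(np.float32)); print(n,'base',m.sum(),r,cv2.boxPoints(r).round(3).tolist())
    m=near&(A[:,2]>.10)&(A[:,2]<.147); print('head',m.sum(),A[m].min(0),A[m].max(0))
    m=near&(A[:,2]>.147)&(A[:,2]<.158); r=cv2.minAreaRect(A[m,:2].astype(np.float32)); print('headtop',m.sum(),r)
    # bar: above flap, dark
    m=(np.linalg.norm(A[:,:2]-[.486,-.171],axis=1)<.06)&(CC.max(1)<60)&(A[:,2]>.16)
    b=A[m]; c=b.mean(0); w=np.linalg.svd(b-c)[2] if len(b)>3 else None; print('bar',len(b),c,w[0] if w is not None else '', b.max(0),b.min(0))
```

```text
housing top ((0.5544750094413757, -0.1801300048828125), (0.2778850197792053, 0.26795583963394165), 81.42540740966797) 0.14452471733743757
[[0.4009999930858612, -0.2980000078678131], [0.6660000085830688, -0.3370000123977661], [0.7080000042915344, -0.06300000101327896], [0.4429999887943268, -0.023000000044703484]]
top base 1260 ((0.5628401637077332, 0.19432500004768372), (0.2596014440059662, 0.2724490463733673), 26.48320960998535) [[0.38600000739097595, 0.257999986410141], [0.5070000290870667, 0.014999999664723873], [0.7400000095367432, 0.12999999523162842], [0.6179999709129333, 0.37400001287460327]]
head 215 [0.56857018 0.1699311  0.10002583] [0.66452641 0.23436764 0.14689525]
headtop 379 ((0.6171824336051941, 0.20497889816761017), (0.09115784615278244, 0.06143180653452873), 6.630914211273193)
bar 119 [ 0.48308192 -0.17061927  0.19653593] [0.14912672 0.98734034 0.05403956] [ 0.49250463 -0.12973942  0.20844791] [ 0.47311294 -0.20906025  0.16453661]
side base 507 ((0.5636640191078186, 0.19054678082466125), (0.2273610681295395, 0.15382622182369232), 27.350677490234375) [[0.4269999861717224, 0.2070000022649765], [0.49799999594688416, 0.07000000029802322], [0.699999988079071, 0.17399999499320984], [0.6290000081062317, 0.3109999895095825]]
head 301 [0.56395114 0.16276074 0.1000561 ] [0.67050797 0.23116442 0.14697072]
headtop 116 ((0.613357663154602, 0.2058967649936676), (0.09963537752628326, 0.061458054929971695), 19.514625549316406)
bar 76 [ 0.47939008 -0.1788336   0.1909794 ] [ 0.1516985   0.98842575 -0.00145064] [ 0.48823221 -0.1343315   0.20441279] [ 0.46742716 -0.21492703  0.16655611]
```

Run:
```python
from h import *
p=optics.snapshot('top')
f=p['frame'][100:240,160:370]; cv2.imwrite('pics/c2.png',cv2.resize(f,None,fx=3.8,fy=3.8,interpolation=2))
```

```text
(no output)
```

View pics/c2.png

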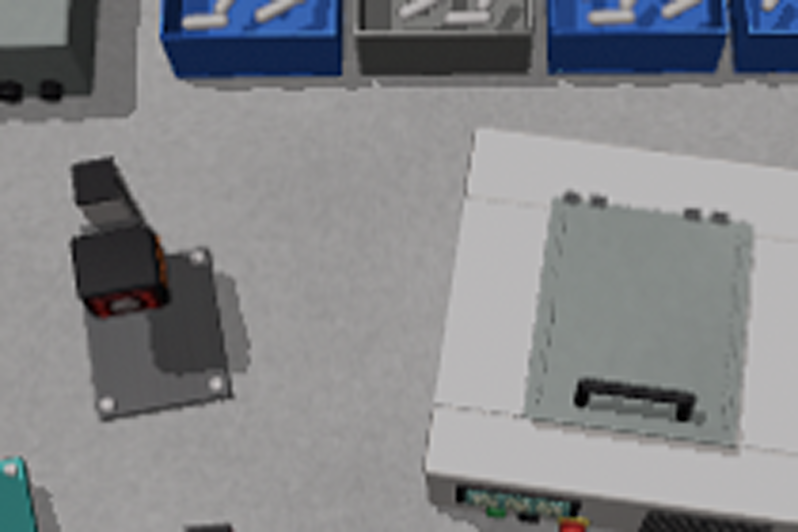

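Reader confirmed as the grey post on a dark base (crop 120,270). Bar ≈ (0.485,-0.170,0.200), cleaner yaw −8.6°, hinge ≈ (0.6365,-0.192). Moving above the bar.

>>> move_arm:
  increments:
    - {"x":3,"y":-3,"z":4,"wz":-8}
    - {"x":7,"y":-6,"z":7,"wz":-14}
    - {"x":11,"y":-10,"z":9.5,"wz":-20}
    - {"x":15,"y":-14,"z":9.5,"wz":-26}
    - {"x":19,"y":-17.5,"z":9.5,"wz":-32}
    - {"x":23,"y":-21,"z":9.5,"wz":-38}
    - {"x":27,"y":-25,"z":9.5,"wz":-42}
    - {"x":31,"y":-29,"z":9.5,"wz":-46}
    - {"x":35,"y":-33,"z":9.5,"wz":-50}
    - {"x":38,"y":-37,"z":9.5,"wz":-54}
    - {"x":39,"y":-42,"z":9.5,"wz":-58}
    - {"x":39,"y":-46,"z":9.5,"wz":-62}

```text
invalid input at $.increments[0]: expected keys wx, wy, wz, x, y, z, gripper
```

Run:
```python
from h import *
p=optics.snapshot('top')
# reader base corners from pixels in crop
c=np.array([[98,420],[232,397],[208,247]])/3.8+[160,100]
W=world(p,c,None)
r=rays(p,c);R=np.array(p['R']);o=-R.T@p['t'];d=np.c_[r,np.ones(3)]@R
W=o+d*((.01-o[2])/d[:,2:]);print(W.round(4))
e=W[0]-W[1];print('front edge yaw',np.degrees(np.arctan2(-e[0],e[1])),np.linalg.norm(e))
e=W[2]-W[1];print('side edge yaw',np.degrees(np.arctan2(e[1],e[0])),np.linalg.norm(e))
```

```text
[[0.514  0.2421 0.01  ]
 [0.5322 0.1336 0.01  ]
 [0.6604 0.1572 0.01  ]]
front edge yaw 9.495958716439173 0.10998217482891796
side edge yaw 10.421828105913182 0.13043484601352806
```

>>> move_arm:
  increments:
    - {"x":3,"y":-3,"z":4,"wx":0,"wy":0,"wz":-8,"gripper":0}
    - {"x":7,"y":-6,"z":7,"wx":0,"wy":0,"wz":-14,"gripper":0}
    - {"x":11,"y":-10,"z":9.5,"wx":0,"wy":0,"wz":-20,"gripper":0}
    - {"x":15,"y":-14,"z":9.5,"wx":0,"wy":0,"wz":-26,"gripper":0}
    - {"x":19,"y":-17.5,"z":9.5,"wx":0,"wy":0,"wz":-32,"gripper":0}
    - {"x":23,"y":-21,"z":9.5,"wx":0,"wy":0,"wz":-38,"gripper":0}
    - {"x":27,"y":-25,"z":9.5,"wx":0,"wy":0,"wz":-42,"gripper":0}
    - {"x":31,"y":-29,"z":9.5,"wx":0,"wy":0,"wz":-46,"gripper":0}
    - {"x":35,"y":-33,"z":9.5,"wx":0,"wy":0,"wz":-50,"gripper":0}
    - {"x":38,"y":-37,"z":9.5,"wx":0,"wy":0,"wz":-54,"gripper":0}
    - {"x":39,"y":-42,"z":9.5,"wx":0,"wy":0,"wz":-58,"gripper":0}
    - {"x":39,"y":-46,"z":9.5,"wx":0,"wy":0,"wz":-62,"gripper":0}

```text
time: 2.7
tcp_pos: [0.544, 0.2342, 0.3402]
orientation: [[-0.238, 0.971, 0.001], [0.971, 0.238, -0.0], [-0.0, 0.001, -1.0]]
contact_force: [1.1, -0.7, -0.4]
grip_width: 0.999
gripper_force: 0.0
```

>>> move_arm:
  increments:
    - {"x":-1,"y":-4,"z":0,"wx":0,"wy":0,"wz":-3,"gripper":0.4}
    - {"x":-2,"y":-8,"z":0,"wx":0,"wy":0,"wz":-6,"gripper":0.4}
    - {"x":-3,"y":-12,"z":0,"wx":0,"wy":0,"wz":-9,"gripper":0.4}
    - {"x":-4,"y":-16,"z":0,"wx":0,"wy":0,"wz":-12,"gripper":0.4}
    - {"x":-4.5,"y":-20,"z":-2,"wx":0,"wy":0,"wz":-15,"gripper":0.4}
    - {"x":-5,"y":-24,"z":-4,"wx":0,"wy":0,"wz":-18,"gripper":0.4}
    - {"x":-5.5,"y":-28,"z":-6,"wx":0,"wy":0,"wz":-20,"gripper":0.4}
    - {"x":-6,"y":-32,"z":-7,"wx":0,"wy":0,"wz":-22,"gripper":0.4}
    - {"x":-6.9,"y":-36,"z":-8,"wx":0,"wy":0,"wz":-22.5,"gripper":0.4}
    - {"x":-6.9,"y":-36.5,"z":-8,"wx":0,"wy":0,"wz":-22.5,"gripper":0.4}
    - {"x":-6.9,"y":-36.5,"z":-8,"wx":0,"wy":0,"wz":-22.5,"gripper":0.4}
    - {"x":-6.9,"y":-36.5,"z":-8,"wx":0,"wy":0,"wz":-22.5,"gripper":0.4}

```text
time: 3.9
tcp_pos: [0.4741, -0.1281, 0.2606]
orientation: [[0.148, 0.989, 0.001], [0.989, -0.148, 0.0], [0.001, 0.001, -1.0]]
contact_force: [0.2, -0.2, 0.7]
grip_width: 0.599
gripper_force: 0.0
```

>>> move_arm:
  increments:
    - {"x":0.6,"y":-2.5,"z":0,"wx":0,"wy":0,"wz":0,"gripper":0.4}
    - {"x":1.1,"y":-4.2,"z":-1,"wx":0,"wy":0,"wz":0,"gripper":0.4}
    - {"x":1.1,"y":-4.2,"z":-3,"wx":0,"wy":0,"wz":0,"gripper":0.4}
    - {"x":1.1,"y":-4.2,"z":-5,"wx":0,"wy":0,"wz":0,"gripper":0.4}
    - {"x":1.1,"y":-4.2,"z":-6,"wx":0,"wy":0,"wz":0,"gripper":0.4}
    - {"x":1.1,"y":-4.2,"z":-6,"wx":0,"wy":0,"wz":0,"gripper":0.4}
    - {"x":1.1,"y":-4.2,"z":-6,"wx":0,"wy":0,"wz":0,"gripper":1}
    - {"x":1.1,"y":-4.2,"z":-6,"wx":0,"wy":0,"wz":0,"gripper":1}
    - {"x":1.1,"y":-4.2,"z":-6,"wx":0,"wy":0,"wz":0,"gripper":1}
    - {"x":1.1,"y":-4.2,"z":-6,"wx":0,"wy":0,"wz":0,"gripper":1}
    - {"x":1.1,"y":-4.2,"z":-6,"wx":0,"wy":0,"wz":0,"gripper":1}
  newtons: 25

```text
time: 5.0
tcp_pos: [0.4855, -0.1712, 0.2009]
orientation: [[0.149, 0.989, 0.002], [0.989, -0.149, -0.0], [0.0, 0.002, -1.0]]
contact_force: [2.9, -0.0, 0.4]
grip_width: 0.104
gripper_force: 26.3
```

>>> move_arm:
  increments:
    - {"x":0.8,"y":-0.1,"z":2.0,"wx":0,"wy":0,"wz":0,"gripper":1}
    - {"x":1.9,"y":-0.3,"z":3.9,"wx":0,"wy":0,"wz":0,"gripper":1}
    - {"x":3.3,"y":-0.5,"z":5.7,"wx":0,"wy":0,"wz":0,"gripper":1}
    - {"x":4.9,"y":-0.7,"z":7.3,"wx":0,"wy":0,"wz":0,"gripper":1}
    - {"x":6.7,"y":-1.0,"z":8.6,"wx":0,"wy":0,"wz":0,"gripper":1}
    - {"x":8.7,"y":-1.3,"z":9.7,"wx":0,"wy":0,"wz":0,"gripper":1}
    - {"x":10.8,"y":-1.6,"z":10.4,"wx":0,"wy":0,"wz":0,"gripper":1}
    - {"x":12.9,"y":-1.9,"z":10.9,"wx":0,"wy":0,"wz":0,"gripper":1}
    - {"x":15.2,"y":-2.3,"z":11.0,"wx":0,"wy":0,"wz":0,"gripper":1}
    - {"x":17.4,"y":-2.6,"z":10.9,"wx":0,"wy":0,"wz":0,"gripper":1}
    - {"x":19.3,"y":-2.9,"z":10.5,"wx":0,"wy":0,"wz":0,"gripper":1}
    - {"x":20.4,"y":-3.1,"z":10.2,"wx":0,"wy":0,"wz":0,"gripper":1}

```text
time: 6.2
tcp_pos: [0.6894, -0.2016, 0.3022]
orientation: [[0.148, 0.989, -0.001], [0.989, -0.148, 0.001], [0.001, -0.001, -1.0]]
contact_force: [-2.2, 2.4, 0.1]
grip_width: 0.101
gripper_force: 27.8
```

Run:
```python
from h import *
p=optics.snapshot('side'); cv2.imwrite('pics/s2.png',cv2.resize(p['frame'][120:330,190:470],None,fx=2.7,fy=2.7))
s=robot.get_state();print(s['tcp_pos'],s['contact_force'],s['grip_width'],s['joints'])
```

```text
[ 0.69051542 -0.20182491  0.30153606] [4.39441329 1.76286282 3.67506876] 0.10274996975027838 [-0.21648206  0.58601737  0.67229406  1.4004111  -0.3675413   1.28129547
  0.32978839]
```

View pics/s2.png

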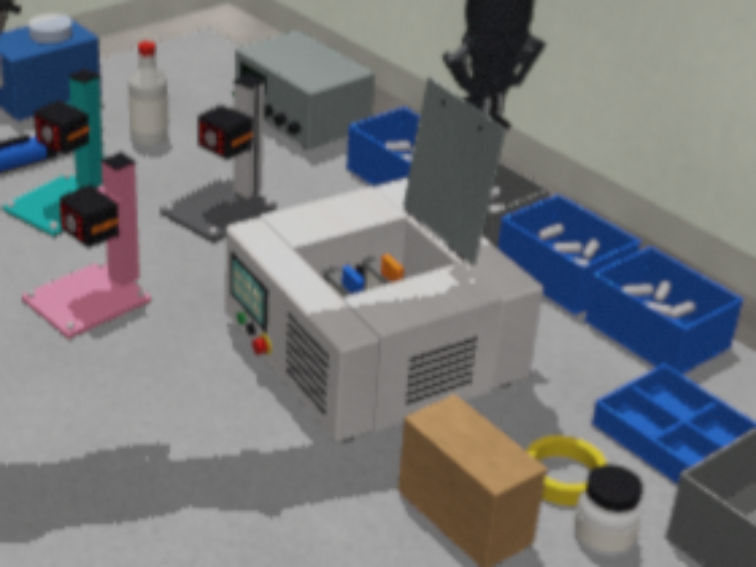

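Flap stands open (leaning back); orange tab at crop (392,268) in the far slot, blue at (352,278). Release with small opening, lift off.

>>> move_arm:
  increments:
    - {"x":0,"y":0,"z":0,"wx":0,"wy":0,"wz":0,"gripper":0.72}
    - {"x":0,"y":0,"z":0,"wx":0,"wy":0,"wz":0,"gripper":0.72}
    - {"x":0,"y":0,"z":0,"wx":0,"wy":0,"wz":0,"gripper":0.72}
    - {"x":0.3,"y":0,"z":2,"wx":0,"wy":0,"wz":0,"gripper":0.72}
    - {"x":0.5,"y":0,"z":4.5,"wx":0,"wy":0,"wz":0,"gripper":0.72}
    - {"x":0.5,"y":0,"z":8,"wx":0,"wy":0,"wz":0,"gripper":0.72}
    - {"x":0.5,"y":0,"z":8,"wx":0,"wy":0,"wz":0,"gripper":0.72}

```text
time: 6.95
tcp_pos: [0.6944, -0.2036, 0.3881]
orientation: [[0.15, 0.989, 0.008], [0.989, -0.15, -0.002], [-0.001, 0.008, -1.0]]
contact_force: [-0.4, -1.2, 0.1]
grip_width: 0.284
gripper_force: 0.0
```

Run:
```python
from h import *
c=np.array([.5545,-.18]);a=np.radians(-8.57);R2=np.array([[np.cos(a),-np.sin(a)],[np.sin(a),np.cos(a)]])
for n in ('top','side'):
    p=optics.snapshot(n)
    for t in ('tab','flap_bar'):
        print(n,t,[(round(d['conf'],2),np.round(d['point'],4).tolist()) for d in finder.mark_of(p,t)[:2]])
    f=p['frame'];h=cv2.cvtColor(f,cv2.COLOR_BGR2HSV)
    for nm,lo,hi in(('orange',5,20),('blue',100,125)):
        m=(h[...,0]>=lo)&(h[...,0]<=hi)&(h[...,1]>150)&(h[...,2]>110)
        X=region_pts(p,m); k=(np.hypot(*(X[:,:2]-c).T)<.1)&(X[:,2]>.1)&(X[:,2]<.14); X=X[k]
        t=X[X[:,2]>np.percentile(X[:,2],50)] if len(X) else X
        if len(t): print(n,nm,len(X),X.min(0).round(4),X.max(0).round(4),'cleaner xy range',((t[:,:2]-c)@R2).min(0).round(4),((t[:,:2]-c)@R2).max(0).round(4), cv2.minAreaRect(t[:,:2].astype(np.float32)))
s=robot.get_state();print(s['tcp_pos'],s['contact_force'],s['grip_width'],s['time'])
```

```text
top tab [(0.94, [0.5738, -0.1861, 0.13])]
top flap_bar [(0.66, [0.6928, -0.2037, 0.3007])]
top orange 57 [ 0.5686 -0.1996  0.1044] [ 0.5798 -0.1669  0.1341] cleaner xy range [ 0.0161 -0.0163] [0.024  0.0145] ((0.5741773247718811, -0.18391771614551544), (0.030748963356018066, 0.007620678283274174), 82.06523895263672)
top blue 51 [ 0.5145 -0.1925  0.1062] [ 0.5245 -0.1584  0.1348] cleaner xy range [-0.0389 -0.0146] [-0.0309  0.0169] ((0.5199970602989197, -0.1736983060836792), (0.031167620792984962, 0.007085463497787714), 86.60111236572266)
side tab [(0.62, [0.5533, -0.5617, -0.0]), (0.5, [0.5726, -0.1869, 0.1303])]
side flap_bar [(0.85, [0.6904, -0.2033, 0.302])]
side orange 52 [ 0.5648 -0.2075  0.1055] [ 0.5792 -0.1667  0.1322] cleaner xy range [ 0.011  -0.0253] [0.0242 0.0141] ((0.5707541704177856, -0.188044011592865), (0.03964199870824814, 0.012673230841755867), 78.40032958984375)
side blue 30 [ 0.5105 -0.1993  0.1162] [ 0.5234 -0.1593  0.1321] cleaner xy range [-0.042  -0.0216] [-0.0322  0.0096] ((0.5169422626495361, -0.18043188750743866), (0.031191842630505562, 0.009687380865216255), 81.09630584716797)
[ 0.6929652  -0.20179581  0.3809328 ] [ 0.75888932 -0.29612289  0.02493056] 0.27971146444603684 7.25
```

>>> move_arm:
  increments:
    - {"x":-4,"y":0.6,"z":0,"wx":0,"wy":0,"wz":0,"gripper":0.6}
    - {"x":-8,"y":1.2,"z":0,"wx":0,"wy":0,"wz":0,"gripper":0.6}
    - {"x":-12,"y":1.7,"z":0,"wx":0,"wy":0,"wz":0,"gripper":0.6}
    - {"x":-12,"y":1.7,"z":-3,"wx":0,"wy":0,"wz":0,"gripper":0.6}
    - {"x":-12,"y":1.7,"z":-7,"wx":0,"wy":0,"wz":0,"gripper":0.6}
    - {"x":-12,"y":1.7,"z":-11,"wx":0,"wy":0,"wz":0,"gripper":0.6}
    - {"x":-12,"y":1.7,"z":-15,"wx":0,"wy":0,"wz":0,"gripper":0.6}
    - {"x":-12,"y":1.7,"z":-19,"wx":0,"wy":0,"wz":0,"gripper":0.6}
    - {"x":-12,"y":1.7,"z":-21,"wx":0,"wy":0,"wz":0,"gripper":0.6}
    - {"x":-12,"y":1.7,"z":-21,"wx":0,"wy":0,"wz":0,"gripper":0.6}
    - {"x":-12,"y":1.7,"z":-21,"wx":0,"wy":0,"wz":0,"gripper":0.6}

```text
time: 8.35
tcp_pos: [0.5734, -0.1854, 0.1724]
orientation: [[0.15, 0.989, -0.001], [0.989, -0.15, -0.0], [-0.0, -0.001, -1.0]]
contact_force: [0.3, -0.1, 1.4]
grip_width: 0.4
gripper_force: 0.0
```

>>> move_arm:
  increments:
    - {"x":0,"y":0,"z":-2,"wx":0,"wy":0,"wz":0,"gripper":0.6}
    - {"x":0,"y":0,"z":-4,"wx":0,"wy":0,"wz":0,"gripper":0.6}
    - {"x":0,"y":0,"z":-5.1,"wx":0,"wy":0,"wz":0,"gripper":0.6}
    - {"x":0,"y":0,"z":-5.1,"wx":0,"wy":0,"wz":0,"gripper":0.6}
    - {"x":0,"y":0,"z":-5.1,"wx":0,"wy":0,"wz":0,"gripper":0.6}
    - {"x":0,"y":0,"z":-5.1,"wx":0,"wy":0,"wz":0,"gripper":1}
    - {"x":0,"y":0,"z":-5.1,"wx":0,"wy":0,"wz":0,"gripper":1}
    - {"x":0,"y":0,"z":-5.1,"wx":0,"wy":0,"wz":0,"gripper":1}
    - {"x":0,"y":0,"z":-5.1,"wx":0,"wy":0,"wz":0,"gripper":1}
    - {"x":0,"y":0,"z":-5.1,"wx":0,"wy":0,"wz":0,"gripper":1}
  newtons: 60

```text
time: 9.35
tcp_pos: [0.5746, -0.1856, 0.1225]
orientation: [[0.149, 0.989, 0.003], [0.989, -0.149, -0.0], [-0.0, 0.003, -1.0]]
contact_force: [0.7, -0.1, 6.3]
grip_width: 0.098
gripper_force: 61.1
```

>>> move_arm:
  increments:
    - {"x":0,"y":0,"z":1,"wx":0,"wy":0,"wz":0,"gripper":1}
    - {"x":0,"y":0,"z":2.5,"wx":0,"wy":0,"wz":0,"gripper":1}
    - {"x":0,"y":0,"z":4,"wx":0,"wy":0,"wz":0,"gripper":1}
    - {"x":0,"y":0,"z":6,"wx":0,"wy":0,"wz":0,"gripper":1}
    - {"x":0,"y":0,"z":8,"wx":0,"wy":0,"wz":0,"gripper":1}
    - {"x":0,"y":0,"z":10,"wx":0,"wy":0,"wz":0,"gripper":1}
    - {"x":0,"y":0,"z":12,"wx":0,"wy":0,"wz":0,"gripper":1}
    - {"x":0,"y":0,"z":14,"wx":0,"wy":0,"wz":0,"gripper":1}
    - {"x":0,"y":0,"z":16,"wx":0,"wy":0,"wz":0,"gripper":1}
    - {"x":0,"y":0,"z":18,"wx":0,"wy":0,"wz":0,"gripper":1}
    - {"x":0,"y":0,"z":18,"wx":0,"wy":0,"wz":0,"gripper":1}
    - {"x":0,"y":0,"z":18,"wx":0,"wy":0,"wz":0,"gripper":1}

```text
time: 10.55
tcp_pos: [0.5731, -0.1852, 0.3017]
orientation: [[0.15, 0.989, 0.0], [0.989, -0.15, 0.0], [0.0, 0.0, -1.0]]
contact_force: [-0.6, -0.0, -1.5]
grip_width: 0.1
gripper_force: 60.0
```

Run:
```python
from h import *
s=robot.get_state();print(s['tcp_pos'],s['contact_force'],s['grip_width'],s['gripper_force'])
p=optics.snapshot('side'); cv2.imwrite('pics/s3.png',cv2.resize(p['frame'][80:330,190:470],None,fx=2.3,fy=2.3))
for n in ('top','side'):
    p=optics.snapshot(n) if n=='top' else p
    for t in ('cassette','carbon','tab','label','window','reader'):
        print(n,t,[(round(d['conf'],2),np.round(d['point'],4).tolist()) for d in finder.mark_of(p,t)[:3]])
p=optics.snapshot('top')
# reader head front plane / head-top fit
v,u=np.nonzero(p['z_map']>0);A=world(p,np.c_[u,v],p['z_map'][v,u])
k=(np.hypot(A[:,0]-.60,A[:,1]-.20)<.12)&(abs(A[:,2]-.151)<.004);B=A[k];print('headtop',len(B),cv2.minAreaRect(B[:,:2].astype(np.float32)),B.min(0),B.max(0))
```

```text
[ 0.57310413 -0.1852221   0.30166516] [-0.60070199 -0.0059538  -1.53326855] 0.10049977244170558 60.042023062705994
top cassette []
top carbon [(0.56, [0.5196, -0.1799, 0.0186])]
top tab []
top label []
top window [(0.8, [0.5755, 0.2013, 0.1246]), (0.64, [0.3946, 0.3342, 0.1226])]
top reader [(0.77, [0.3824, 0.3369, -0.0015]), (0.68, [0.5571, 0.1914, -0.0015])]
side cassette []
side carbon [(0.56, [0.5196, -0.1799, 0.0186])]
side tab []
side label []
side window [(0.8, [0.5755, 0.2013, 0.1246]), (0.64, [0.3946, 0.3342, 0.1226])]
side reader [(0.77, [0.3824, 0.3369, -0.0015]), (0.68, [0.5571, 0.1914, -0.0015])]
headtop 356 ((0.6173226237297058, 0.20538705587387085), (0.08868527412414551, 0.06171228364109993), 11.91931438446045) [0.57048187 0.17080407 0.14705192] [0.66390499 0.23428335 0.15498063]
```

View pics/s3.png

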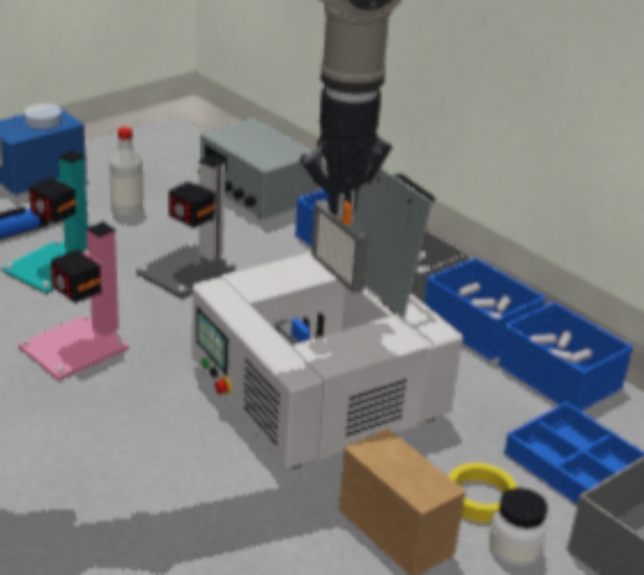

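>>> move_arm:
  increments:
    - {"x":-1,"y":2,"z":0.5,"wx":0,"wy":0,"wz":1,"gripper":1}
    - {"x":-2,"y":5,"z":0.5,"wx":0,"wy":0,"wz":3,"gripper":1}
    - {"x":-3,"y":9,"z":0.5,"wx":0,"wy":0,"wz":5,"gripper":1}
    - {"x":-4,"y":13,"z":0.5,"wx":0,"wy":0,"wz":7,"gripper":1}
    - {"x":-5,"y":17,"z":0,"wx":0,"wy":0,"wz":9,"gripper":1}
    - {"x":-6,"y":21,"z":0,"wx":0,"wy":0,"wz":11,"gripper":1}
    - {"x":-7,"y":25,"z":-1,"wx":0,"wy":0,"wz":13,"gripper":1}
    - {"x":-8,"y":29,"z":-2,"wx":0,"wy":0,"wz":15,"gripper":1}
    - {"x":-9,"y":32,"z":-3,"wx":0,"wy":0,"wz":17,"gripper":1}
    - {"x":-9,"y":34.5,"z":-4,"wx":0,"wy":0,"wz":18.6,"gripper":1}
    - {"x":-9,"y":36,"z":-5,"wx":0,"wy":0,"wz":18.6,"gripper":1}
    - {"x":-9,"y":36.8,"z":-6,"wx":0,"wy":0,"wz":18.6,"gripper":1}

```text
time: 12.5
tcp_pos: [0.4842, 0.1838, 0.2406]
orientation: [[-0.174, 0.985, 0.001], [0.985, 0.174, -0.0], [-0.0, 0.001, -1.0]]
contact_force: [0.7, -0.3, -1.5]
grip_width: 0.102
gripper_force: 59.9
```

>>> move_arm:
  increments:
    - {"x":0,"y":0,"z":0,"wx":0,"wy":0,"wz":0,"gripper":1}
    - {"x":0,"y":0,"z":0,"wx":0,"wy":0,"wz":0,"gripper":1}

```text
time: 12.7
tcp_pos: [0.4841, 0.1812, 0.2411]
orientation: [[-0.171, 0.985, -0.0], [0.985, 0.171, -0.001], [-0.001, -0.0, -1.0]]
contact_force: [-1.7, -0.4, -1.3]
grip_width: 0.102
gripper_force: 59.8
```

>>> move_arm:
  increments:
    - {"x":0.3,"y":0.1,"z":-2,"wx":0,"wy":0,"wz":0,"gripper":1}
    - {"x":0.3,"y":0.1,"z":-4,"wx":0,"wy":0,"wz":0,"gripper":1}
    - {"x":0.3,"y":0.1,"z":-5.4,"wx":0,"wy":0,"wz":0,"gripper":1}
    - {"x":0.3,"y":0.1,"z":-5.4,"wx":0,"wy":0,"wz":0,"gripper":1}
    - {"x":0.3,"y":0.1,"z":-5.4,"wx":0,"wy":0,"wz":0,"gripper":1}
    - {"x":0.3,"y":0.1,"z":-5.4,"wx":0,"wy":0,"wz":0,"gripper":1}

```text
time: 13.3
tcp_pos: [0.4874, 0.1835, 0.1885]
orientation: [[-0.173, 0.985, 0.002], [0.985, 0.173, 0.001], [0.001, 0.002, -1.0]]
contact_force: [-0.6, 0.1, -1.5]
grip_width: 0.1
gripper_force: 59.9
```

Run:
```python
from h import *
s=robot.get_state();print(s['tcp_pos'],s['orientation'],s['contact_force'],s['gripper_force'],s['time'],abs(s['dq']).max() if hasattr(s['dq'],'max') else s['dq'])
P={n:optics.snapshot(n) for n in('side','top')}
for n,p in P.items():
    for t in ('cassette','tab','label','window','reader','flap_bar','carbon'):
        print(n,t,[(round(d['conf'],2),np.round(d['point'],4).tolist()) for d in finder.mark_of(p,t)[:2]])
p=P['side'];R=finder.regions_of(p,'cassette')
if R:
    X=region_pts(p,R[0]['region']);print('reg',R[0]['conf'],len(X),X.min(0),X.max(0))
# plane of the robot-side broad face
v,u=np.nonzero(p['z_map']>0);A=world(p,np.c_[u,v],p['z_map'][v,u])
d=(A[:,:2]-[.487,.183])@[.985,.174]; e=(A[:,:2]-[.487,.183])@[-.174,.985]
k=(abs(d+.008)<.006)&(abs(e)<.05)&(A[:,2]>.088)&(A[:,2]<.16);B=A[k]
if len(B)>20:
    c=B.mean(0);w=np.linalg.svd(B-c)[2][2];w*=np.sign(w[0]);print('face',len(B),c,w,'yaw',np.degrees(np.arctan2(w[1],w[0])),'tilt',np.degrees(np.arcsin(w[2])))
cv2.imwrite('pics/s4.png',np.hstack([cv2.resize(P['side']['frame'][110:270,190:330],(380,434)),cv2.resize(P['top']['frame'][130:290,140:280],(380,434))]))
```

```text
[0.48744057 0.18348365 0.18846259] [[-1.72810649e-01  9.84953530e-01  1.73898660e-03]
 [ 9.84954877e-01  1.72809258e-01  9.21808277e-04]
 [ 6.07425331e-04  1.87212162e-03 -9.99998063e-01]] [-0.63635555  0.06656609 -1.53104293] 59.91898834705353 13.3 0.006026947838990218
side cassette [(0.64, [0.4819, 0.1834, 0.088])]
side tab [(0.87, [0.4862, 0.1837, 0.192])]
side label [(0.85, [0.4971, 0.1789, 0.1205])]
side window [(0.77, [0.3924, 0.3371, 0.1223]), (0.75, [0.4853, 0.1817, 0.0886])]
side reader [(0.98, [0.5512, 0.1939, 0.0019]), (0.8, [0.3759, 0.3293, -0.0006])]
side flap_bar [(0.78, [0.6918, -0.2024, 0.3057])]
side carbon [(0.27, [0.4354, 0.4833, 0.0023])]
top cassette [(0.71, [0.4844, 0.1858, 0.0796]), (0.44, [0.5558, 0.1913, -0.0018])]
top tab [(0.5, [0.4852, 0.1827, 0.1909])]
top label [(0.63, [0.4429, 0.4876, 0.0003]), (0.53, [0.4914, 0.1841, 0.132])]
top window [(0.74, [0.3033, 0.1163, 0.1231]), (0.56, [0.5781, 0.2005, 0.1229])]
top reader [(0.85, [0.2849, 0.1116, -0.0004]), (0.64, [0.5545, 0.1932, 0.0012])]
top flap_bar [(0.78, [0.6884, -0.2072, 0.3023])]
top carbon [(0.71, [0.5223, -0.1809, 0.0189]), (0.61, [0.4424, 0.4842, -0.0002])]
reg 0.91 478 [ 0.46623592  0.12124143 -0.00611806] [0.67204614 0.44630874 0.18833527]
face 294 [0.48009166 0.18286758 0.12306698] [0.98422433 0.17679701 0.00672953] yaw 10.183482840589322 tilt 0.38557651342258537
```

View pics/s4.png

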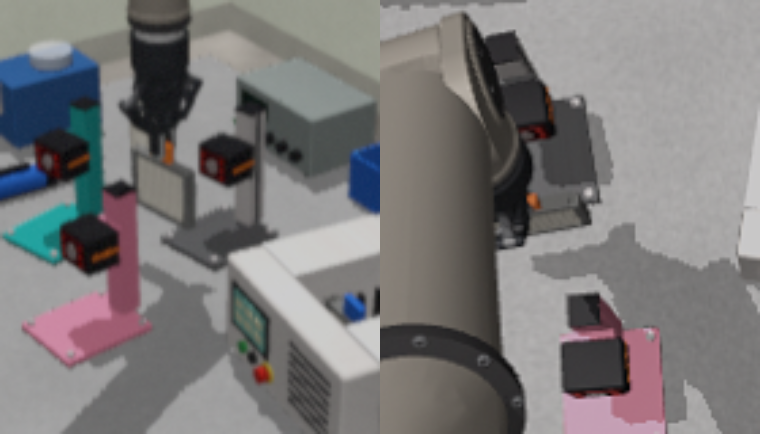

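The cassette (side crop 160,190) hangs upright and clear, facing the reader's window (215,160). The fitted face has yaw 10.2° and tilt 0.4°, and the flap and the blue tab are still in place.

```bash
python3 -c "
from cell import order
print(order.hand_in())"
```

```text
the job is handed in; nothing more can be done
None
```

The job is handed in: the orange-tabbed cassette is held still and upright about 80 mm in front of the real reader's window, with the flap open and the blue-tabbed cassette still in its slot.

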